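# Tare the scale with the empty bowl on it

### The job

Take the small empty white bowl off the black turntable and set it down gently, upright, in the middle of the scale's steel plate; do not drop it. Once you have let go of it and it stands there by itself, press the scale's orange tare button fully down and release it, leaving the bowl on the plate so that the cabinet knobs can be weighed into it later. Do not knock over the brown vase.

Things in the scene. Friction and masses are not known exactly. Their poses are not given: they have to be found in the camera images.
- bowl: Small open white ceramic bowl, empty, 120 g, 62 mm outside diameter, 42 mm high, wall 4 mm; outer wall vertical from 13 mm up to the rim, foot 46 mm. Any grasp yaw will do. Stands upright near the edge of a black turntable (310 mm disc, top 22 mm above the counter, does not turn); other low things there stand at least 40 mm clear. Origin: centre of its underside, z up.
- scale: Flat white electronic scale, fixed on the counter. Origin: at counter height (z 0) below the middle of the steel plate, z up. Plate 130 mm (x) by 140 mm (y), flat top 28 mm above the counter, does not sink. Case 205 x 160 mm, its top at 20 mm. The front strip, on the -x side roughly towards the robot, has a black display at y = -30 mm and the tare button at x = -100, y = +45 mm.
- tare (a joint): Travel of the round orange tare button on the scale (28 mm diameter, top 28 mm above the counter when up, centre at x = -100, y = +45 mm in the scale's frame): 0 up, 0.004 m fully down. Moves straight down, springs back when released; starts to move at 1.4 N, fully down at 4.5 N.
- vase: Brown ceramic vase, 145 mm high, 88 mm widest, 400 g, standing on the turntable across from the bowl, about 190 mm from it. Origin: centre of its underside, z up along its axis. The pot, ice mould and knobs on the turntable are all under 75 mm tall.
Not all that is in view belongs to the job. Of the things like the bowl, leave any that is pink or red; of the rest the smaller one is meant.

How it is judged:
On the way, in this order (a step that is already met when the one before it is completed fails the run):
1. the bowl stands upright in the middle of the scale's plate, let go and at rest (horizontal distance between bowl and scale below 0.02 m and z of bowl in the frame of scale between 0.024 and 0.033 m and angle between bowl's own z axis and vertical below 0.1 rad and linear speed of bowl below 0.02 m/s and contact force between bowl and the fingers below 0.05 N), for 0.2 s.
2. the tare button is pressed with the bowl standing free on the plate (value of joint tare above 0.003 m and horizontal distance between bowl and scale below 0.02 m and contact force between bowl and the fingers below 0.05 N), for 0.1 s.
At the end, for the whole second after the job is handed in: The bowl stands upright (within 6 degrees) and still on the steel plate, its centre within 20 mm of the plate's middle, and the tare button, pressed at least 3 mm down after the bowl was let go there, is up again (within 1 mm) (horizontal distance between bowl and scale below 0.02 m and z of bowl in the frame of scale between 0.024 and 0.033 m and angle between bowl's own z axis and vertical below 0.1 rad and linear speed of bowl below 0.02 m/s and value of joint tare below 0.001 m); the robot touches nothing.
It fails at once if the bowl is dropped from more than about 2 cm (loose from the fingers and faster than 0.6 m/s) (contact force between bowl and the fingers below 0.05 N and linear speed of bowl above 0.6 m/s).
It fails at once if the vase is knocked over (leans more than 0.4 rad) (angle between vase's own z axis and vertical above 0.4 rad).
It also fails if it takes over 48 s, if anything falls off the work surface, if the arm or the gripper's body presses on something with over 40 N, if the wrist force passes 120 N, or if a joint passes its speed limit or range.

### The arm

A 7-joint arm with a two-finger parallel gripper is mounted at the origin on the work surface. World frame = base frame: x ahead of the robot, y to its left, z up, the work surface at z = 0. Lengths are in m, angles in rad, forces in N, time in s.
With the tool pointing down it reaches from about 0.4 to 0.875 m from the base axis. Payload 19.3 kg.
Tool frame: the origin (TCP) lies midway between the tips of the shut fingers; the grasp point (between the pads) lies bot.tcp_to_grasp behind it (bot.tcp_to_grasp is the distance from the TCP to the grasp point, in m); z points along the fingers, y is the line along which they close (so a half turn about z gives the same grasp; the last joint's range is limited). The gripper opens to 85 mm and grips with 20 to 120 N. Pads are 22 mm wide; open, the fingers measure 114 mm over their backs; the gripper's body (76 mm by 85 mm) begins 54 mm behind the grasp point. The pads swing forward as they close: fully open they stand 13 mm farther back than shut.
Start: joints at [-1.325, 0.521, -0.036, 1.599, 0.021, 1.021, -0.113], TCP at [0.194, 0.594, 0.231] pointing down, gripper open.
Joint ranges: [-2.91, 2.91], [-0.3, 2.13], [-1.5, 1.42], [0.17, 2.43], [-1.26, 4.41], [0.16, 1.93], [-2.52, 2.52]. Speed limits (rad/s): [1.89, 1.89, 2.39, 2.39, 3.01, 3.01, 3.01].

### API

Orientations are given as [roll, pitch, yaw] about the fixed x, y, z axes, in that order (R = Rz(yaw) Ry(pitch) Rx(roll)).
In Python, from workcell import observe, imaging, bot gives the robot as it stands.
- The arm moves only by the tool send_rows, never from a script. Its argument "plan" is text: rows parted by semicolons, each of 7 numbers parted by spaces: the shift along the tool's x, y, z in m, then the turn, a rotation vector about the tool's x, y, z in degrees, then the finger opening in m, from 0 to 0.0854. In form: dx dy dz rx ry rz claw; .... A call has 1 to 10 rows; each row is the pose to reach, as a shift and turn from the pose commanded when the call began, along the tool's axes at that moment; what a row does not reach only later rows make up. A row lasts 1/12 s, in which the tool goes at most 41.7 mm and 7.16 degrees, less where a joint would pass 70% of its speed; a pose out of reach is approached as far as the arm can. A call with a gripper value outside its range is refused whole. The fingers move at their own pace and stop on an object; "grip_force" is the grip in N (left out, the last holds). Time passes only in rows, so rows that repeat a pose let the fingers close. It gives the time, the measured TCP pose, the force, the opening and the grip force at its end, in the units of the state.
- observe(): the state, without advancing time (a new reading comes with each control period).
- imaging.grab_frame(name): name is "side" or "top"; returns a dict with "color" (480x640x3 uint8, red, green, blue), "fx", "fy", "cx", "cy" (pixels), "eye" and "orientation" of the camera in the world. Camera axes: x right, y down, z forward; pixel columns grow to the right and rows downward; lengths in m; the calibration is good to about 2 mm. A picture is of the moment at which its call begins. There is no depth.
- bot.job_done(): hands the job in; it is judged then, once.
The state is a dict: "clock": time; "qpos": joint angles; "qd": joint speeds; "joint_efforts": joint torques, N m; "position": TCP position; "tool_rot": TCP orientation; "force": force on the tool from outside, world axes, zero at the start; "moment": the same for the moment, N m; "grip_width": finger opening in m; "finger_force": force on a finger pad.
Only numpy, scipy, OpenCV 4.12 (cv2) and the standard library are available. Lean on these libraries where they do the work, as an engineer would, in place of code of your own. Each camera call takes 0.05 s, during which the arm holds its last target. There are 200 camera calls.

## Working session

There is one attempt and no reset: what is moved stays moved. The work goes in short steps, Python scripts to look and compute and a tool call to move; the robot and the scene stay as the last step left them, time stands still between calls to the robot, and variables do not carry over. Pictures are saved under pics/ and viewed, at most 10 in all, crops included, and the job is handed in when it is done.

Besides the shell and the picture viewer there is one more tool, called after "Emit:" in YAML: its name, and indented under it one key for each argument. send_rows: Moves the arm, as the interface text tells. Its arguments: {"type":"object","properties":{"plan":{"type":"string"},"grip_force":{"type":"number"}},"required":["plan"]}

```bash
mkdir -p pics
cat > h.py <<'E'
import numpy as np, cv2
from workcell import observe, imaging, bot
from scipy.spatial.transform import Rotation as R
def grab(n,save=None):
    f=imaging.grab_frame(n)
    if save: cv2.imwrite('pics/'+save,cv2.cvtColor(f['color'],cv2.COLOR_RGB2BGR))
    return f
def rot(f):
    o=np.array(f['orientation'],float)
    return o if o.shape==(3,3) else (R.from_euler('xyz',o).as_matrix() if o.size==3 else R.from_quat(o).as_matrix())
def ray(f,u,v,z):
    d=rot(f)@np.array([(u-f['cx'])/f['fx'],(v-f['cy'])/f['fy'],1.]); e=np.array(f['eye'])
    return e+d*(z-e[2])/d[2]
def proj(f,p):
    c=rot(f).T@(np.array(p)-f['eye']); return f['fx']*c[0]/c[2]+f['cx'],f['fy']*c[1]/c[2]+f['cy']
E
python3 - <<'E'
from h import *
for n in('top','side'):
    f=grab(n,n+'0.png'); print(n,{k:f[k] for k in f if k!='color'})
print(observe(),bot.tcp_to_grasp)
E
```

```text
top {'fx': 535.1295665934628, 'fy': 535.1295665934628, 'cx': 314.75700800160394, 'cy': 232.6012966885425, 'eye': array([ 0.36422632, -0.11977733,  1.48794614]), 'orientation': array([-2.97810938, -0.0086603 , -1.57550447])}
side {'fx': 548.4014382320696, 'fy': 548.4014382320696, 'cx': 315.02451186344956, 'cy': 242.31275042036302, 'eye': array([ 0.46750367, -1.15749249,  0.65382706]), 'orientation': array([-2.11677069,  0.02320613, -0.14111481])}
{'clock': 0.1, 'qpos': array([-1.32521857,  0.52193332, -0.03631449,  1.59993656,  0.02120235,
        1.02111027, -0.11277699]), 'qd': array([ 0.00047899, -0.00217595, -0.00043117, -0.0013923 ,  0.00185693,
       -0.00074559,  0.00232772]), 'joint_efforts': array([ 3.16310412e-03, -9.28492713e+01,  1.98404901e+00, -3.70534372e+01,
        1.81658874e-02,  5.29549739e-03,  8.03161868e-06]), 'position': array([0.19404486, 0.59380108, 0.23080175]), 'tool_rot': array([-3.14059326e+00,  7.86396083e-05,  2.82581672e+00]), 'force': array([ 0.46907711, -0.02554148,  0.04828244]), 'moment': array([-0.03776199, -0.04582095,  0.00302709]), 'finger_force': 0.0, 'grip_width': 0.08541043411335494} 0.0187
```

View pics/top0.png

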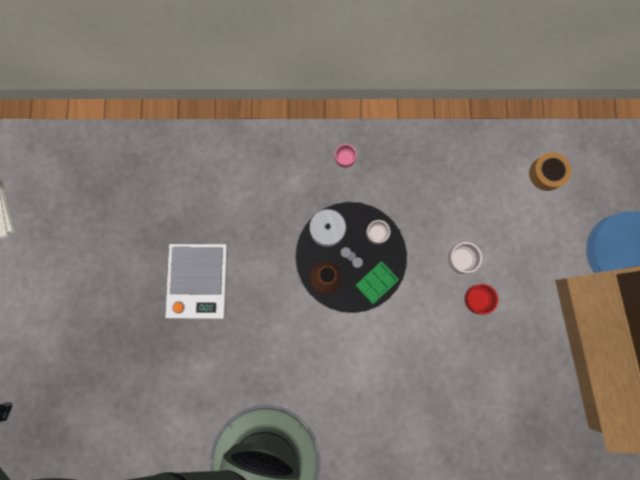

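View pics/side0.png

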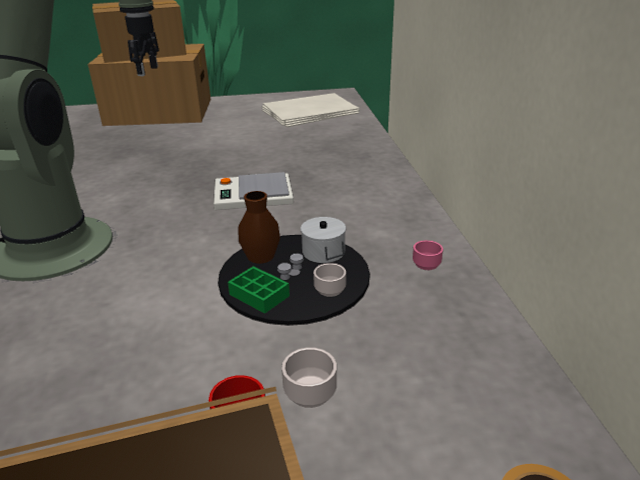

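Bowl-like things in the top view: small white bowl on the turntable (378,231), larger white bowl on the counter (466,257), pink bowl (345,155) and red bowl (481,299). By the description I want (378,231). The scale plate is at (197,270) and the orange button at (178,307). The vase is at (325,276). The side view shows the small bowl at (330,279).

```bash
cat > m.py <<'E'
from h import *
f=grab('top'); im=f['color']; hsv=cv2.cvtColor(im,cv2.COLOR_RGB2HSV)
def comps(mask,box):
    x0,y0,x1,y1=box; m=np.zeros(mask.shape,np.uint8); m[y0:y1,x0:x1]=mask[y0:y1,x0:x1]*255
    c=max(cv2.findContours(m,cv2.RETR_EXTERNAL,cv2.CHAIN_APPROX_NONE)[0],key=cv2.contourArea); return c
V=hsv[...,2]
def circ(c,z):
    p=np.array([ray(f,u,v,z)[:2] for u,v in c[:,0]],np.float32); (x,y),r=cv2.minEnclosingCircle(p); return np.round([x,y,r*2],4)
c=comps(V>120,(360,212,398,250)); print('bowl rim z.064',circ(c,.064),'minrect',cv2.minAreaRect(c))
c=comps(V>120,(445,235,490,280)); print('other bowl',circ(c,.05))
c=comps((V>200)&(hsv[...,1]<60),(150,230,240,330)); r=cv2.boxPoints(cv2.minAreaRect(c))
P=np.array([ray(f,u,v,.02) for u,v in r]);print('case',P.round(4),np.linalg.norm(P-np.roll(P,1,0),axis=1),P.mean(0))
b=comps((hsv[...,1]>150)&(hsv[...,0]<20)&(V>150),(160,290,195,325)); B=circ(b,.028);print('button',B)
h=hsv[...,2]; pm=((V<190)&(V>100)); c=comps(pm,(171,247,223,295)); r=cv2.boxPoints(cv2.minAreaRect(c))
Q=np.array([ray(f,u,v,.028) for u,v in r]);print('plate',Q.round(4),np.linalg.norm(Q-np.roll(Q,1,0),axis=1),Q.mean(0))
c=comps(V<60,(290,195,412,318)); print('table',circ(c,.022))
g=im[190:330,280:510]; cv2.imwrite('pics/crop.png',cv2.cvtColor(cv2.resize(g,None,fx=3,fy=3,interpolation=cv2.INTER_CUBIC),cv2.COLOR_RGB2BGR))
E
python3 m.py
```

```text
bowl rim z.064 [ 0.603  -0.3041  0.0645] minrect ((378.0, 231.0), (22.0, 22.0), 90.0)
other bowl [ 0.5334 -0.5461  0.1736]
case [[0.3766 0.27   0.02  ]
 [0.5786 0.2709 0.02  ]
 [0.5724 0.1141 0.02  ]
 [0.3705 0.1167 0.02  ]] [0.15344566 0.20195907 0.15692857 0.20189605] [0.47449449 0.19292071 0.02      ]
button [0.403  0.2365 0.024 ]
plate [[0.4378 0.2565 0.028 ]
 [0.5662 0.2615 0.028 ]
 [0.5657 0.1216 0.028 ]
 [0.4372 0.1186 0.028 ]] [0.13788458 0.12852029 0.13986583 0.12855677] [0.50173182 0.18954247 0.028     ]
table [ 0.5403 -0.2327  0.3043]
```

View pics/crop.png

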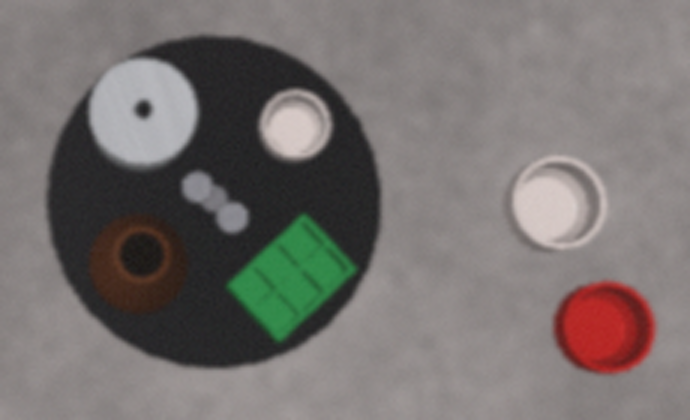

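The crop confirms the small white bowl on the turntable, at crop (295,125), clear of the pot, knobs and mould. It measures about 64 mm across, against 62 mm given. The scale also agrees: the button lies (-0.099, +0.047) m from the plate centre, so its yaw is about 0. I'll move by way of the area above the scale.

Emit:
send_rows:
  plan: "-0.413 -0.28 -0.03 0 0 0 0.085;-0.413 -0.28 -0.03 0 0 0 0.085;-0.413 -0.28 -0.03 0 0 0 0.085;-0.413 -0.28 -0.03 0 0 0 0.085;-0.413 -0.28 -0.03 0 0 0 0.085;-0.413 -0.28 -0.03 0 0 0 0.085;-0.413 -0.28 -0.03 0 0 0 0.085;-0.413 -0.28 -0.03 0 0 0 0.085;-0.413 -0.28 -0.03 0 0 0 0.085;-0.413 -0.28 -0.03 0 0 0 0.085"
  grip_force: 30

```text
clock: 0.98
position: [0.4497, 0.2634, 0.2565]
tool_rot: [3.141, 0.0, 2.826]
force: [0.6, -0.3, 0.4]
grip_width: 0.0851
finger_force: 0.0
```

Emit:
send_rows:
  plan: "-0.321 -0.492 0 0 0 0 0.085;-0.321 -0.492 0 0 0 0 0.085;-0.321 -0.492 0 0 0 0 0.085;-0.321 -0.492 0 0 0 0 0.085;-0.321 -0.492 0 0 0 0 0.085;-0.321 -0.492 0 0 0 0 0.085;-0.321 -0.492 0 0 0 0 0.085;-0.321 -0.492 0 0 0 0 0.085;-0.321 -0.492 0 0 0 0 0.085;-0.321 -0.492 0 0 0 0 0.085"

```text
clock: 1.82
position: [0.5569, -0.1392, 0.2563]
tool_rot: [3.142, -0.0, 2.826]
force: [0.9, 1.2, 0.4]
grip_width: 0.0849
finger_force: 0.0
```

```bash
cat > d.py <<'E'
import sys
from h import *
s=observe(); t=np.array([float(a) for a in sys.argv[1:4]])
print('pos',s['position'].round(4),'q',s['qpos'].round(2),'tool shift',(R.from_euler('xyz',s['tool_rot']).as_matrix().T@(t-s['position'])).round(4))
E
python3 d.py 0.603 -0.304 0.15
```

```text
pos [ 0.5569 -0.1392  0.2563] q [-0.02  0.42  0.23  1.72 -0.11  1.01  1.5 ] tool shift [-0.095  -0.1423  0.1063]
```

Emit:
send_rows:
  plan: "-0.095 -0.142 0 0 0 0 0.085;-0.095 -0.142 0 0 0 0 0.085;-0.095 -0.142 0 0 0 0 0.085;-0.095 -0.142 0 0 0 0 0.085;-0.095 -0.142 0 0 0 0 0.085;-0.095 -0.142 0.04 0 0 0 0.085;-0.095 -0.142 0.08 0 0 0 0.085;-0.095 -0.142 0.12 0 0 0 0.085;-0.095 -0.142 0.14 0 0 0 0.085;-0.095 -0.142 0.14 0 0 0 0.085"

```text
clock: 2.65
position: [0.6007, -0.3003, 0.1113]
tool_rot: [3.141, -0.008, 2.826]
force: [0.0, 0.1, 0.3]
grip_width: 0.0852
finger_force: 0.0
```

```bash
python3 d.py 0.603 -0.304 0.028
python3 - <<'E'
from h import *
f=grab('side'); cv2.imwrite('pics/s1.png',cv2.cvtColor(cv2.resize(f['color'][150:350,200:440],None,fx=3,fy=3),cv2.COLOR_RGB2BGR))
print(proj(f,[.603,-.304,.064]))
E
```

```text
pos [ 0.6007 -0.3003  0.1113] q [ 0.25  0.74  0.21  1.56 -0.19  0.86  1.78] tool shift [-0.004  -0.0029  0.0832]
(np.float64(329.6162838627684), np.float64(271.1889138626223))
```

View pics/s1.png

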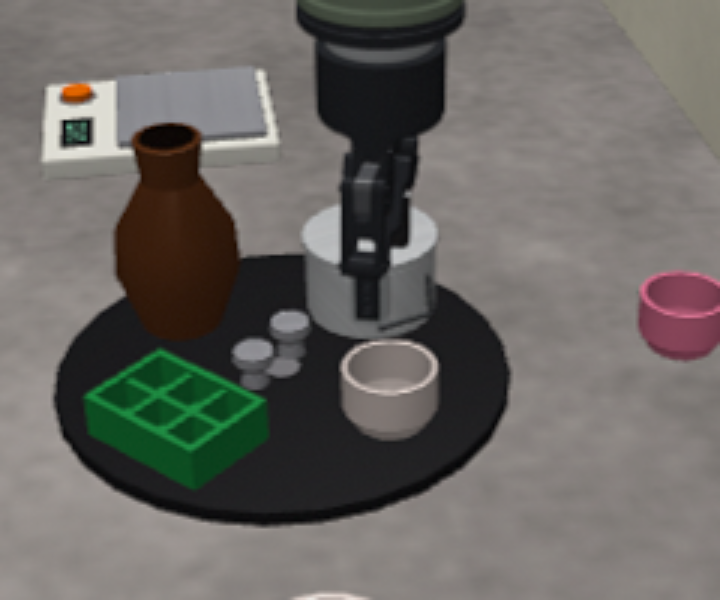

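The side view shows the open fingers above the bowl, and the bowl's rim at about (330,272). That is within 2 px of the predicted (329.6,271.2), so the two views agree. I'll settle and descend.

Emit:
send_rows:
  plan: "-0.003 -0.003 0 0 0 0 0.085;-0.003 -0.003 0.01 0 0 0 0.085;-0.003 -0.003 0.02 0 0 0 0.085;-0.003 -0.003 0.03 0 0 0 0.085;-0.003 -0.003 0.03 0 0 0 0.085;-0.003 -0.003 0.03 0 0 0 0.085"

```text
clock: 3.2
position: [0.6047, -0.3052, 0.0858]
tool_rot: [3.142, -0.001, 2.826]
force: [0.9, 0.1, 0.4]
grip_width: 0.0844
finger_force: 0.0
```

```bash
python3 d.py 0.603 -0.304 0.030
```

```text
pos [ 0.6047 -0.3052  0.0858] q [ 0.26  0.78  0.2   1.56 -0.19  0.82  1.79] tool shift [0.0019 0.0006 0.0558]
```

Emit:
send_rows:
  plan: "0.002 0.001 0.012 0 0 0 0.085;0.002 0.001 0.025 0 0 0 0.085;0.002 0.001 0.037 0 0 0 0.085;0.002 0.001 0.048 0 0 0 0.085;0.002 0.001 0.055 0 0 0 0.085;0.002 0.001 0.055 0 0 0 0.085;0.002 0.001 0.055 0 0 0 0.085"

```text
clock: 3.78
position: [0.6032, -0.3039, 0.0309]
tool_rot: [-3.142, -0.001, 2.826]
force: [0.6, -0.2, -0.0]
grip_width: 0.085
finger_force: 0.0
```

Emit:
send_rows:
  plan: "0 0 0 0 0 0 0.07;0 0 0 0 0 0 0.065;0 0 0 0 0 0 0.06;0 0 0 0 0 0 0.055;0 0 0 0 0 0 0.05;0 0 0 0 0 0 0.05;0 0 0 0 0 0 0.05;0 0 0 0 0 0 0.05;0 0 0 0 0 0 0.05;0 0 0 0 0 0 0.05"
  grip_force: 30

```text
clock: 4.62
position: [0.6038, -0.3041, 0.0322]
tool_rot: [-3.141, 0.001, 2.826]
force: [-1.1, 1.4, 4.9]
grip_width: 0.0604
finger_force: 31.6
```

Gripped: the fingers stopped at 60 mm with 31 N. I'll lift it.

Emit:
send_rows:
  plan: "0 0 -0.008 0 0 0 0.05;0 0 -0.018 0 0 0 0.05;0 0 -0.035 0 0 0 0.05;0 0 -0.06 0 0 0 0.05;0 0 -0.09 0 0 0 0.05;0 0 -0.12 0 0 0 0.05;0 0 -0.15 0 0 0 0.05;0 0 -0.18 0 0 0 0.05;0 0 -0.2 0 0 0 0.05;0 0 -0.22 0 0 0 0.05"

```text
clock: 5.45
position: [0.6034, -0.3039, 0.2544]
tool_rot: [-3.142, 0.002, 2.826]
force: [-0.9, -0.3, -2.7]
grip_width: 0.0601
finger_force: 33.4
```

```bash
python3 d.py 0.502 0.190 0.25;python3 - <<'E'
from h import *
print(observe()['force'],observe()['grip_width'])
E
```

```text
pos [ 0.6034 -0.3039  0.2544] q [ 0.23  0.6   0.25  1.44 -0.15  1.12  1.76] tool shift [0.2499 0.4379 0.0038]
[-0.85304766 -0.2832193  -2.74973869] 0.06012423903074462
```

Emit:
send_rows:
  plan: "0.007 0.012 0 0 0 0 0.05;0.02 0.035 0 0 0 0 0.05;0.035 0.061 0 0 0 0 0.05;0.05 0.088 0 0 0 0 0.05;0.065 0.114 0 0 0 0 0.05;0.08 0.14 0 0 0 0 0.05;0.095 0.166 0 0 0 0 0.05;0.11 0.193 0 0 0 0 0.05;0.125 0.219 0 0 0 0 0.05;0.14 0.245 0 0 0 0 0.05"

```text
clock: 6.28
position: [0.5459, -0.0261, 0.2525]
tool_rot: [3.141, 0.001, 2.826]
force: [1.3, -0.2, -2.4]
grip_width: 0.0603
finger_force: 33.4
```

Emit:
send_rows:
  plan: "0.015 0.026 0 0 0 0 0.05;0.03 0.053 0 0 0 0 0.05;0.045 0.079 0 0 0 0 0.05;0.06 0.105 0 0 0 0 0.05;0.075 0.131 0 0 0 0 0.05;0.09 0.158 0 0 0 0 0.05;0.1 0.175 0 0 0 0 0.05;0.107 0.187 0 0 0 0 0.05;0.11 0.193 0 0 0 0 0.05;0.11 0.193 0 0 0 0 0.05"

```text
clock: 7.12
position: [0.5016, 0.1913, 0.252]
tool_rot: [3.141, 0.0, 2.828]
force: [0.4, -0.6, -1.1]
grip_width: 0.0598
finger_force: 33.4
```

```bash
python3 d.py 0.502 0.190 0.10
```

```text
pos [0.5016 0.1913 0.252 ] q [-0.58  0.36  0.14  1.82 -0.06  0.97  0.84] tool shift [-0.0008 -0.0012  0.152 ]
```

Emit:
send_rows:
  plan: "-0.001 -0.001 0.015 0 0 0 0.05;-0.001 -0.001 0.04 0 0 0 0.05;-0.001 -0.001 0.065 0 0 0 0.05;-0.001 -0.001 0.09 0 0 0 0.05;-0.001 -0.001 0.115 0 0 0 0.05;-0.001 -0.001 0.14 0 0 0 0.05;-0.001 -0.001 0.16 0 0 0 0.05;-0.001 -0.001 0.17 0 0 0 0.05;-0.001 -0.001 0.175 0 0 0 0.05;-0.001 -0.001 0.175 0 0 0 0.05"

```text
clock: 7.95
position: [0.5026, 0.1881, 0.0762]
tool_rot: [-3.141, -0.0, 2.825]
force: [0.6, 0.0, -1.1]
grip_width: 0.06
finger_force: 33.3
```

```bash
python3 d.py 0.502 0.190 0.039
python3 - <<'E'
from h import *
f=grab('side'); cv2.imwrite('pics/s2.png',cv2.cvtColor(cv2.resize(f['color'][100:220,180:330],None,fx=5,fy=5),cv2.COLOR_RGB2BGR))
p=observe()['position']; print(p)
for z in (-.01,.032):
  for dx in(-.031,0,.031): u,v=proj(f,p+[dx,0,z]); print(z,dx,(u-180)*5,(v-100)*5)
E
```

```text
pos [0.5026 0.1881 0.0762] q [-0.54  0.61  0.1   1.96 -0.1   0.58  0.88] tool shift [0.0012 0.0016 0.0372]
[0.50295809 0.18847314 0.07692527]
-0.01 -0.031 350.4935202242018 356.7252983236615
-0.01 0 409.2832596105964 352.1133259192578
-0.01 0.031 467.8013929655796 347.5226606261768
0.032 -0.031 343.648901497868 282.21989663431117
0.032 0 403.3524303875967 277.71263934634146
0.032 0.031 462.7759296573771 273.2265226101754
```

View pics/s2.png

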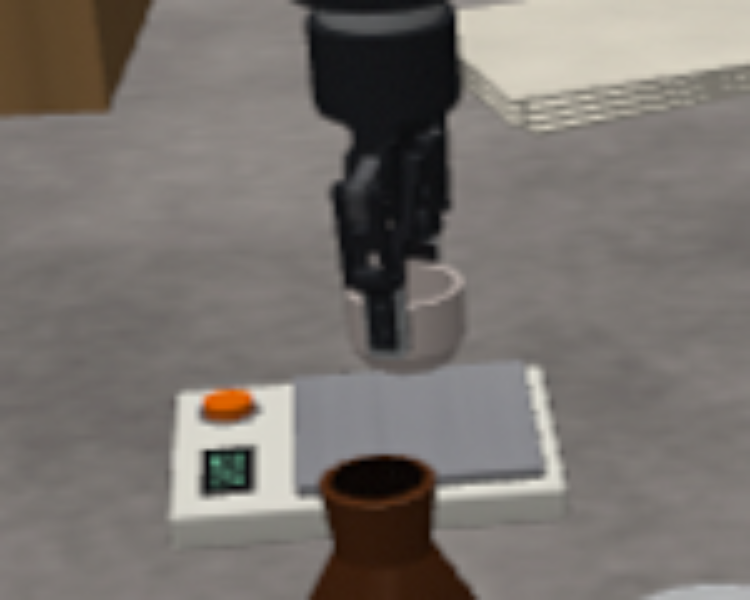

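The bowl hangs level in the grip above the plate, with its rim spanning crop x 345–466 against a predicted 344–463. I'll lower it slowly.

Emit:
send_rows:
  plan: "0.001 0.001 0.006 0 0 0 0.05;0.001 0.001 0.012 0 0 0 0.05;0.001 0.001 0.018 0 0 0 0.05;0.001 0.001 0.023 0 0 0 0.05;0.001 0.001 0.027 0 0 0 0.05;0.001 0.001 0.03 0 0 0 0.05;0.001 0.001 0.032 0 0 0 0.05;0.001 0.001 0.033 0 0 0 0.05;0.001 0.001 0.033 0 0 0 0.05;0.001 0.001 0.033 0 0 0 0.05"

```text
clock: 8.83
position: [0.5019, 0.1901, 0.0434]
tool_rot: [3.142, 0.0, 2.826]
force: [0.5, 0.0, -1.1]
grip_width: 0.06
finger_force: 33.3
```

Emit:
send_rows:
  plan: "0 0 0.001 0 0 0 0.05;0 0 0.002 0 0 0 0.05;0 0 0.003 0 0 0 0.05;0 0 0.003 0 0 0 0.05"

```text
clock: 9.17
position: [0.5018, 0.1901, 0.0402]
tool_rot: [-3.142, -0.0, 2.826]
force: [0.4, -0.1, -1.5]
grip_width: 0.06
finger_force: 33.3
```

Emit:
send_rows:
  plan: "0 0 0.001 0 0 0 0.05;0 0 0.001 0 0 0 0.05;0 0 0.002 0 0 0 0.05;0 0 0.002 0 0 0 0.05"

```text
clock: 9.5
position: [0.5018, 0.1902, 0.0382]
tool_rot: [-3.142, 0.0, 2.826]
force: [0.8, -0.6, -1.3]
grip_width: 0.0601
finger_force: 33.4
```

Emit:
send_rows:
  plan: "0 0 0.001 0 0 0 0.05;0 0 0.001 0 0 0 0.05;0 0 0.002 0 0 0 0.05;0 0 0.002 0 0 0 0.05"

```text
clock: 9.83
position: [0.5021, 0.1902, 0.0378]
tool_rot: [3.141, 0.0, 2.825]
force: [-9.0, -3.0, 34.7]
grip_width: 0.0602
finger_force: 36.7
```

In contact. I'll back off 1.5 mm to relieve the force, then open.

Emit:
send_rows:
  plan: "0 0 -0.0007 0 0 0 0.05;0 0 -0.0015 0 0 0 0.05;0 0 -0.0015 0 0 0 0.05"

```text
clock: 10.08
position: [0.5019, 0.1902, 0.0379]
tool_rot: [3.141, 0.0, 2.826]
force: [0.4, 0.2, -1.0]
grip_width: 0.0599
finger_force: 32.7
```

Emit:
send_rows:
  plan: "0 0 0 0 0 0 0.062;0 0 0 0 0 0 0.065;0 0 0 0 0 0 0.07;0 0 0 0 0 0 0.078;0 0 0 0 0 0 0.085;0 0 0 0 0 0 0.085;0 0 0 0 0 0 0.085;0 0 0 0 0 0 0.085"

```text
clock: 10.75
position: [0.5018, 0.1902, 0.0378]
tool_rot: [-3.142, -0.0, 2.826]
force: [-0.6, 0.0, -0.3]
grip_width: 0.0849
finger_force: 0.0
```

Emit:
send_rows:
  plan: "0 0 -0.008 0 0 0 0.085;0 0 -0.02 0 0 0 0.085;0 0 -0.035 0 0 0 0.085;0 0 -0.055 0 0 0 0.085;0 0 -0.08 0 0 0 0.085;0 0 -0.1 0 0 0 0.085;0 0 -0.11 0 0 0 0.085;0 0 -0.11 0 0 0 0.085"

```text
clock: 11.42
position: [0.5029, 0.1906, 0.1507]
tool_rot: [3.139, 0.003, 2.826]
force: [0.1, 0.5, 0.6]
grip_width: 0.0852
finger_force: 0.0
```

```bash
python3 d.py 0.403 0.236 0.06
python3 - <<'E'
from h import *
f=grab('side'); cv2.imwrite('pics/s3.png',cv2.cvtColor(cv2.resize(f['color'][100:220,180:330],None,fx=5,fy=5),cv2.COLOR_RGB2BGR))
for z in(.028,.070):
  for dx in(-.031,0,.031): u,v=proj(f,np.array([.502+dx,.19,z])); print(z,dx,(u-180)*5,(v-100)*5)
u,v=proj(f,[.403,.236,.028]);print('btn',(u-180)*5,(v-100)*5)
E
```

```text
pos [0.5029 0.1906 0.1507] q [-0.56  0.49  0.12  1.91 -0.09  0.74  0.86] tool shift [0.1093 0.0118 0.0904]
0.028 -0.031 354.7409422517785 422.7390944858095
0.028 0 412.6658531241222 418.0435861272619
0.028 0.031 470.3270371543462 413.36945599049983
0.07 -0.031 348.0616631149701 350.33171442552316
0.07 0 406.8734782332885 345.7332594177366
0.07 0.031 465.4135095095731 341.1560549999365
btn 226.58126644855173 397.3436573348231
```

View pics/s3.png

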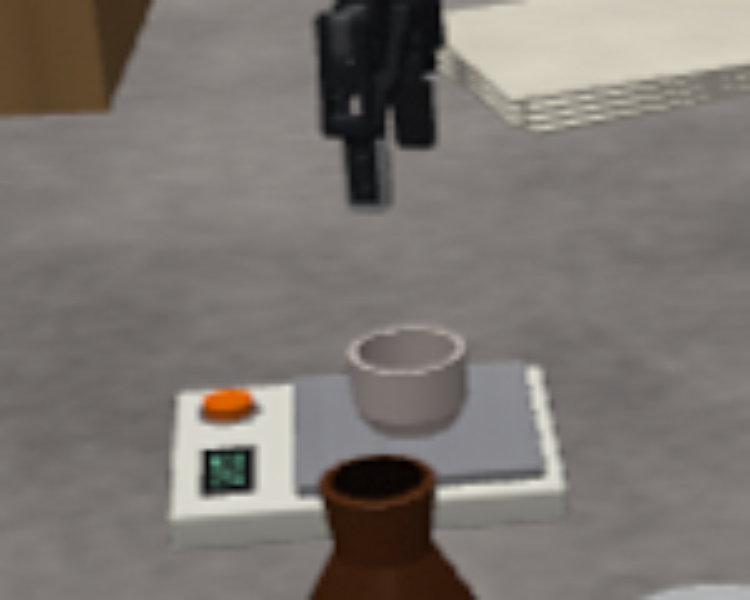

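The bowl stands upright in the middle of the plate, with its rim at crop x 347–467. The button is at crop (228,402), close to the predicted (227,397). I'll move over the button and shut the fingers.

Emit:
send_rows:
  plan: "0.03 0.003 0 0 0 0 0.04;0.06 0.006 0 0 0 0 0;0.09 0.01 0 0 0 0 0;0.109 0.012 0 0 0 0 0;0.109 0.012 0 0 0 0 0;0.109 0.012 0.03 0 0 0 0;0.109 0.012 0.06 0 0 0 0;0.109 0.012 0.08 0 0 0 0;0.109 0.012 0.095 0 0 0 0;0.109 0.012 0.095 0 0 0 0"

```text
clock: 12.3
position: [0.4006, 0.2342, 0.0498]
tool_rot: [-3.137, -0.003, 2.826]
force: [-0.8, -0.1, -0.0]
grip_width: 0.0002
finger_force: 0.0
```

Emit:
send_rows:
  plan: "0 0 0 0 0 0 0;0 0 0 0 0 0 0;0 0 0 0 0 0 0"

```text
clock: 12.55
position: [0.4024, 0.2356, 0.0536]
tool_rot: [3.141, 0.001, 2.826]
force: [0.5, -0.4, 0.1]
grip_width: -0.0001
finger_force: 0.0
```

```bash
python3 d.py 0.403 0.236 0.028
```

```text
pos [0.4024 0.2356 0.0536] q [-0.72  0.58  0.08  2.14 -0.1   0.42  0.7 ] tool shift [-0.0004  0.0005  0.0256]
```

Emit:
send_rows:
  plan: "0 0 0.008 0 0 0 0;0 0 0.015 0 0 0 0;0 0 0.02 0 0 0 0;0 0 0.024 0 0 0 0;0 0 0.026 0 0 0 0;0 0 0.027 0 0 0 0;0 0 0.028 0 0 0 0;0 0 0.028 0 0 0 0;0 0 0.028 0 0 0 0"

```text
clock: 13.3
position: [0.4018, 0.2353, 0.0249]
tool_rot: [-3.141, -0.0, 2.826]
force: [-2.6, -0.9, 3.3]
grip_width: -0.0
finger_force: 1.8
```

Emit:
send_rows:
  plan: "0 0 0.001 0 0 0 0;0 0 0.0015 0 0 0 0;0 0 0.0015 0 0 0 0;0 0 0.0015 0 0 0 0;0 0 0.0015 0 0 0 0"

```text
clock: 13.72
position: [0.4018, 0.2354, 0.0238]
tool_rot: [3.142, -0.0, 2.826]
force: [-6.0, -2.2, 19.9]
grip_width: 0.0003
finger_force: 9.5
```

The force reached 19.9 N, so the button is against its stop. I'll release and retreat.

Emit:
send_rows:
  plan: "0 0 -0.003 0 0 0 0;0 0 -0.008 0 0 0 0;0 0 -0.02 0 0 0 0;0 0 -0.04 0 0 0 0;0 0 -0.07 0 0 0 0;0 0 -0.1 0 0 0 0;0 0 -0.12 0 0 0 0;0 0 -0.12 0 0 0 0;0 0 -0.12 0 0 0 0;0 0 -0.12 0 0 0 0"

```text
clock: 14.55
position: [0.4018, 0.2354, 0.1431]
tool_rot: [3.142, 0.0, 2.826]
force: [0.4, -0.6, -1.0]
grip_width: 0.0002
finger_force: 0.0
```

Run:
```python
from h import *
f=grab('side'); cv2.imwrite('pics/s4.png',cv2.cvtColor(cv2.resize(f['color'][100:220,180:330],None,fx=5,fy=5),cv2.COLOR_RGB2BGR))
s=observe();print(s['clock'],s['position'],s['force'])
```

```text
14.6 [0.40165944 0.23526005 0.14272997] [0.51342761 0.14666042 0.09393718]
```

View pics/s4.png

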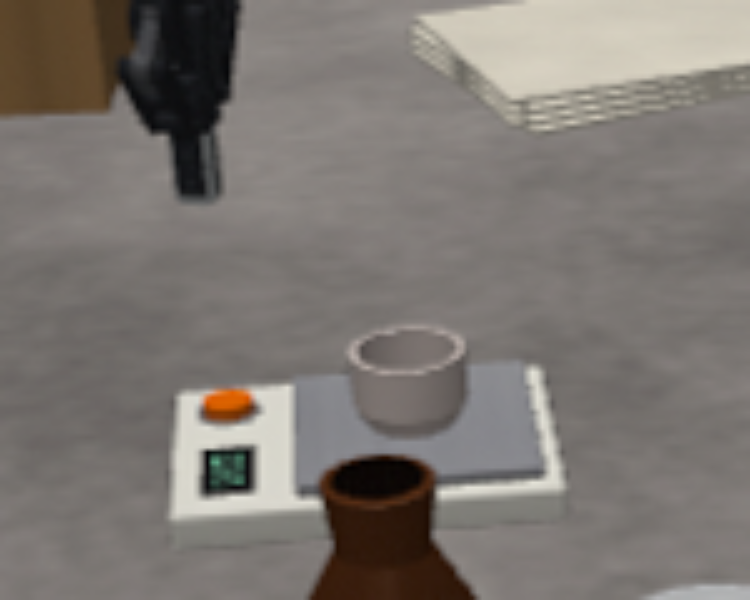

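The bowl hasn't moved, with its rim still at crop x 347–467. The button is up at crop (228,402) and the arm is clear.

```bash
python3 -c "
from workcell import bot
print(bot.job_done())"
```

```text
the job is handed in; nothing more can be done
None
```

The small white bowl stands upright in the middle of the scale's plate, the tare button was pressed fully down and came back up, the vase still stands, and the job is handed in; no verdict was returned.

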